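# Raise the ridge-tile former three clicks on its ratchet stand

## Robot

A 7-joint arm with a two-finger parallel gripper is mounted at the origin on the work surface. World frame = base frame: x ahead of the robot, y to its left, z up, the work surface at z = 0. Lengths are in m, angles in degrees, forces in N, time in s.
With the tool pointing down it reaches from about 0.425 to 0.875 m from the base axis. Payload 4.7 kg.
Tool frame: the origin (TCP) lies at the very end of the fingers, on their centre line; the grasp point (between the pads) lies 19 mm behind it; z points along the fingers, y is the line along which they close (so a half turn about z gives the same grasp; the last joint's range is limited). The gripper opens to 87 mm and grips with 3 to 60 N. Pads are 19 mm wide; open, the fingers measure 117 mm over their backs; the gripper's body (75 mm by 190 mm) begins 51 mm behind the grasp point.
Start: joints at [75.235, 18.392, -4.016, 83.108, 1.295, 78.541, -3.26], TCP at [0.174, -0.626, 0.223] pointing down, gripper open.
Joint ranges: [-163.93, 163.93], [-17.29, 119.83], [-79.2, 71.16], [3.27, 140.29], [-89.18, 269.18], [5.43, 117.66], [-154.24, 154.24]. Speed limits (degrees/s): [147.25, 147.25, 180, 180, 180, 180, 180].

## Interface

Orientations are given as [roll, pitch, yaw] about the fixed x, y, z axes, in that order (R = Rz(yaw) Ry(pitch) Rx(roll)).
In Python, from cell import telemetry, cams, env gives the robot as it stands.
- The arm moves only by the tool arm_command, never from a script. Its argument "series" is text: rows parted by semicolons, each of 5 numbers parted by spaces: the shift along the tool's x, y, z in mm, then the turn about the tool's z in rad, then the closure in counts, from 0 (fully open) to 255 (shut). A call has 1 to 20 rows; each row shifts and turns the commanded pose from where the row before left it, along the tool's axes as they then stand; what a row does not reach is not made up. A row lasts 1/12 s, in which the tool goes at most 41.7 mm and 7.16 degrees, less where a joint would pass 70% of its speed; a pose out of reach is approached as far as the arm can. A call is refused whole if a number of a shift passes 41.7 or a number of a turn 0.125, either way. A call with a gripper value outside its range is refused whole. The fingers move at their own pace and stop on an object; "squeeze" is the grip in N (left out, the last holds). Time passes only in rows, so rows that do not move let the fingers close. It gives the time, the measured TCP pose, the force, the opening and the grip force at its end, in the units of the state.
- telemetry.get_obs(): the state, without advancing time (a new reading comes with each control period).
- cams.read_camera(name): name is "scene" or "side" or "wrist"; returns the picture (420x560x3 uint8, blue, green, red); there is no depth.
- cams.calibration(name): a dict with "K" (3x3 intrinsics, pixels), "origin" and "rotation" of the camera in the world; the wrist camera has in their place "hand_eye" (4x4, takes a point from camera to tool coordinates, whose origin is the TCP and whose axes are the flange's). Camera axes: x right, y down, z forward; pixel columns grow to the right and rows downward; lengths in m; the calibration is good to about 2 mm. A picture is of the moment at which its call begins: read the wrist's pose just before it. calibration takes no time and is no camera call.
- env.sign_off(): hands the job in; it is judged then, once.
The state is a dict: "time_s": time; "qpos": joint angles; "joint_velocities": joint speeds; "effort": joint torques, N m; "tool_pos": TCP position; "tool_rot": TCP orientation; "force": force on the tool from outside, world axes, zero at the start; "wrist_torque": the same for the moment, N m; "grip_width": finger opening in m; "grasp_force": force on a finger pad.
Only numpy, scipy, OpenCV 4.12 (cv2) and the standard library are available. Lean on these libraries where they do the work, as an engineer would, in place of code of your own. Each camera call takes 0.05 s, during which the arm holds its last target. There are 200 camera calls.

## Task

Raise the ridge-tile former by exactly three clicks of its ratchet: press the wooden paddle of its lever down slowly, counting the clicks by feel (the notches are not evenly spaced), then let go so that the former rests on the pawl three notches higher than it stood. Move it with the lever only, without touching the former or its column, and leave the loose tile, the pot and the bat where they are.

Things in the scene. Friction and masses are not known exactly. Their poses are not given: they have to be found in the camera images.
- stand: Fixed forming stand: wooden base 160 x 315 x 20 mm (x -80 to 80, y -225 to 90 in its frame) with steel cheeks, guides and pawl bracket. Origin on the bench under the lever's pivot, z up, y points from the pivot towards the paddle; the column stands upright at y = -115 mm. Its place varies; turned up to 0.55 rad either way.
- lever_pivot (a point): Centre of the lever's hinge pin, 105 mm above the bench at the stand's x = y = 0. The pin lies along the stand's x axis; the lever tips about it by about 0.45 rad either way of level. After each drop of force a further 4 to 6 mm of paddle travel makes sure that the pawl is in; the next click never comes in less than 14 mm. Let go before the pawl is in and the former sinks back to the notch before.
- paddle_top (a point): Centre of the flat top of the wooden paddle (46 mm wide, 64 mm long, 12 mm thick), 160 mm from the pivot at the lever's free end; z out of its top face. Starts 30 to 75 mm above the pivot; pressed down from above, nothing below it. The lever's other end (88 mm from the pivot) lifts the column by a lug: about 0.55 mm rise per mm pressed. It can be pressed only; it cannot lower the former.
- former_top (a point): Crest, at mid length, of the half-round slatted wooden former (200 mm along the stand's x, 120 mm wide) on the column's head: 260 mm above the bench at the lowest notch. It starts on one of the three lowest of seven notches. Notches are 9 to 19 mm apart in height, unevenly and unmarked: three clicks come to 25 to 40 mm. Let go, it sinks up to 3 mm onto the pawl.
- column: Steel column (36 x 30 mm) with the former, 0.75 to 1.15 kg, sliding straight up in guides; saw teeth on the side away from the lever. Origin: the stand's origin, raised with the column. Pressing the paddle takes 3 to 6 N between teeth, 8 to 18 N while the pawl rides a tooth, then falls by 4 N or more within 8 mm of paddle travel as the pawl snaps in: one click. Not to be touched.
- tile: Loose flat terracotta tile 160 x 100 x 14 mm with a small nib on top, lying beside the lever. Origin at the centre of its underside. Leave it alone.
- pot: Small white open ceramic pot, 80 mm across, 75 mm tall, standing beside the stand. Origin at the centre of its underside. Leave it alone.
- bat: Wooden clay bat lying flat near the column end of the stand: blade 90 x 65 x 18 mm with a 24 mm wide handle, 180 mm long overall along its x. Origin under it, 90 mm from either end. Leave it alone.

How it is judged (in metres and radians):
At the end, for the whole second after the job is handed in: The former rests on its pawl exactly three notches above the notch it started on (within 3 mm of that notch's height), with the lever let go (((height (world z) of former_top between 0.285 and 0.291 m and distance of former_top from where it was at the start of the episode between 0.024 and 0.032 m) or (height (world z) of former_top between 0.294 and 0.3 m and distance of former_top from where it was at the start of the episode between 0.024 and 0.032 m) or (height (world z) of former_top between 0.313 and 0.319 m and distance of former_top from where it was at the start of the episode between 0.034 and 0.042 m))); the robot touches nothing.
It fails at once if the robot touches the former or its column (contact force between any of the fingers, the arm and column above 1 N).
It fails at once if the loose tile, the pot or the bat is shifted by more than 30 mm (distance of any of tile, pot, bat from where it was at the start of the episode above 0.03 m).
It also fails if it takes over 59 s, if anything falls off the work surface, if the arm or the gripper's body presses on something with over 40 N, if the wrist force passes 120 N, or if a joint passes its speed limit or range.

## Working session

There is one attempt and no reset: what is moved stays moved. The work goes in short steps, Python scripts to look and compute and a tool call to move; the robot and the scene stay as the last step left them, time stands still between calls to the robot, and variables do not carry over. Pictures are saved under pics/ and viewed, at most 10 in all, crops included, and the job is handed in when it is done.

Besides the shell and the picture viewer there is one more tool, called after "Request:" in YAML: its name, and indented under it one key for each argument. arm_command: Moves the arm, as the interface text tells. Its arguments: {"type":"object","properties":{"series":{"type":"string"},"squeeze":{"type":"number"}},"required":["series"]}

```bash
mkdir -p pics; python3 - <<'E'
from cell import telemetry,cams,env
import cv2
o=telemetry.get_obs();print(o)
for n in("scene","side"):
    cv2.imwrite(f"pics/{n}0.png",cams.read_camera(n));c=cams.calibration(n);print(n,c)
print(cams.calibration("wrist"))
E
```

```text
{'time_s': 0.0, 'qpos': array([75.23471372, 18.44014117, -4.01305661, 83.17292048,  1.29527731,
       78.53983716, -3.25969312]), 'joint_velocities': array([ 0.01669486, -0.08456438, -0.03326245,  0.07202968,  0.02932415,
       -0.00862172, -0.02656705]), 'effort': array([ 8.35619267e-04, -4.91290784e+01, -4.03892091e-01, -3.12521982e+01,
       -6.40306226e-02,  4.37714683e-02,  1.86629445e-04]), 'tool_pos': array([ 0.17428555, -0.62564626,  0.22146627]), 'tool_rot': array([-1.79892344e+02,  6.64371706e-03,  1.55730120e+01]), 'force': array([ 0.20864555,  0.1772216 , -0.13215756]), 'wrist_torque': array([-0.00596557,  0.02616658, -0.03222904]), 'grasp_force': 0.0, 'grip_width': 0.0870041193949453}
scene {'K': array([[400.07215096,   0.        , 274.84493584],
       [  0.        , 400.07215096, 212.35894101],
       [  0.        ,   0.        ,   1.        ]]), 'origin': array([0.90080326, 0.45360789, 0.95270235]), 'rotation': array([-141.63469114,    0.42464983,  148.12514114])}
side {'K': array([[408.33878403,   0.        , 279.43557725],
       [  0.        , 408.33878403, 205.86718887],
       [  0.        ,   0.        ,   1.        ]]), 'origin': array([0.15782353, 0.44205567, 0.90431507]), 'rotation': array([-136.79327422,   -0.47463166, -138.95765218])}
{'K': array([[359.84912657,   0.        , 280.59580313],
       [  0.        , 359.84912657, 206.20532846],
       [  0.        ,   0.        ,   1.        ]]), 'hand_eye': array([[-5.71901564e-04, -9.59131082e-01, -2.82961554e-01,
         7.73882440e-02],
       [ 9.99999741e-01, -6.72110995e-04,  2.57070718e-04,
         4.42265962e-04],
       [-4.36746088e-04, -2.82961334e-01,  9.59131218e-01,
        -1.62349002e-01],
       [ 0.00000000e+00,  0.00000000e+00,  0.00000000e+00,
         1.00000000e+00]])}
```

View pics/scene0.png

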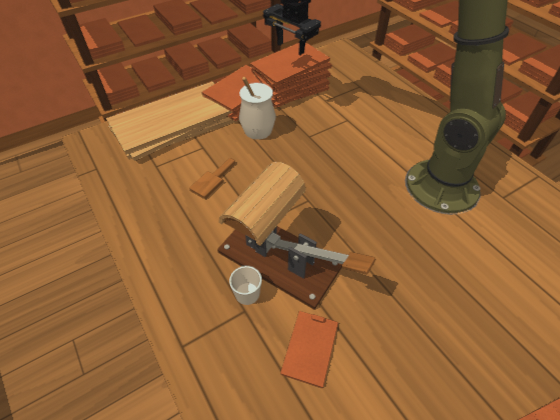

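View pics/side0.png

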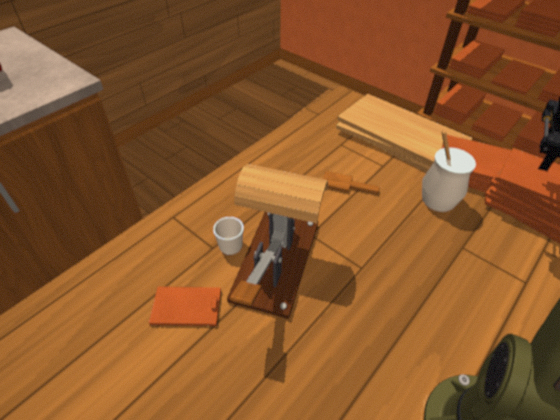

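The scene picture shows the paddle near (358,262), the former near (265,200), the pot at (246,285) and the tile at (312,348). The side picture shows the lever near (265,265), with the paddle unclear, so I'll zoom in.

```bash
python3 - <<'E'
import cv2,numpy as np
a=cv2.imread("pics/scene0.png")[150:320,210:410];b=cv2.imread("pics/side0.png")[210:380,200:400]
cv2.imwrite("pics/z.png",np.hstack([cv2.resize(x,None,fx=4,fy=4,interpolation=cv2.INTER_CUBIC)[:600 if 0 else 680] for x in(a,b)])[:, :][::2,::2] if 0 else np.hstack([cv2.resize(x,(400,340),interpolation=cv2.INTER_CUBIC) for x in (a,b)]))
E
```

```text
(no output)
```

View pics/z.png

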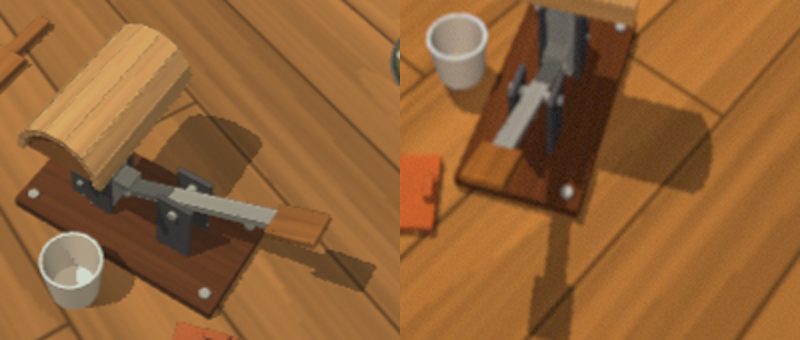

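The zoom shows the paddle's top-face corners. In the scene view its centre is near (358,262.5), and in the side view near (245.5,292.5). The base screws are visible at (312,296.5) and (226.5,246.5) in scene, and (283.5,305.5) and (310,223.5) in side.

```bash
cat > h.py <<'E'
from cell import telemetry,cams,env
import numpy as np,cv2
from scipy.spatial.transform import Rotation as R
def ray(n,p):
    c=cams.calibration(n);d=R.from_euler('xyz',c['rotation'],degrees=True).as_matrix()@np.linalg.solve(c['K'],[p[0],p[1],1.])
    return c['origin'],d
def plane(n,p,z):
    o,d=ray(n,p);return o+d*(z-o[2])/d[2]
def tri(p,q):
    a,d=ray("scene",p);b,e=ray("side",q)
    s=np.linalg.lstsq(np.c_[d,-e],b-a,rcond=None)[0];P,Q=a+d*s[0],b+e*s[1]
    return (P+Q)/2,np.linalg.norm(P-Q)
E
python3 - <<'E'
from h import *
np.set_printoptions(precision=4,suppress=True)
for p in[(312,296.5),(226.5,246.5),(335,263.5)]:print('sc',plane("scene",p,.02))
for p in[(283.5,305.5),(310,223.5)]:print('si',plane("side",p,.02))
S=[(348.5,254),(375,258),(367.5,272),(341.5,267.5)];T=[(260,285),(254,304),(230,300),(237.5,281)]
for p,q in zip(S,T):print(tri(p,q))
print(tri((358,262.5),(245.5,292.5)))
print('former crest', plane("scene",(295,168),.27))
E
```

```text
sc [0.581  0.1055 0.02  ]
sc [ 0.6949 -0.1458  0.02  ]
sc [0.4724 0.0588 0.02  ]
si [0.4734 0.0535 0.02  ]
si [ 0.5869 -0.195   0.02  ]
(array([0.493 , 0.1117, 0.1578]), np.float64(0.00294228383864126))
(array([0.4615, 0.1621, 0.1817]), np.float64(0.0028109415728745776))
(array([0.502 , 0.1855, 0.186 ]), np.float64(0.0030900280925468017))
(array([0.5328, 0.1368, 0.1645]), np.float64(0.0011031099652111334))
(array([0.4969, 0.149 , 0.1724]), np.float64(0.00044376825653059027))
former crest [ 0.5078 -0.097   0.27  ]
```

Request:
arm_command:
  series: "0 0 -40 0.08 255; 0 0 -40 0.077 255; 0 0 -40 0 255; 0 0 -40 0 255; 31.7 -20 0 0 255; 31.7 -20 0 0 255; 31.7 -20 0 0 255; 31.7 -20 0 0 255; 31.7 -20 0 0 255; 31.7 -20 0 0 255; 31.7 -20 0 0 255; 31.7 -20 0 0 255; 31.7 -20 0 0 255; 31.7 -20 0 0 255; 31.7 -20 0 0 255; 31.7 -20 0 0 255"
  squeeze: 20

```text
time_s: 1.43
tool_pos: [0.5258, -0.3428, 0.3822]
tool_rot: [-180.0, 0.0, 6.6]
force: [-0.4, -0.7, 0.3]
grip_width: 0.0006
grasp_force: 0.0
```

Request:
arm_command:
  series: "0 0 0 -0.105 255; 0 0 0 -0.105 255; 0 0 0 -0.104 255; 14.8 -38.3 0 0 255; 14.8 -38.3 0 0 255; 14.8 -38.3 0 0 255; 14.8 -38.3 0 0 255; 14.8 -38.3 0 0 255; 14.8 -38.3 0 0 255; 14.8 -38.3 0 0 255; 14.8 -38.3 0 0 255; 14.8 -38.3 0 0 255; 14.8 -38.3 0 0 255; 14.8 -38.3 0 0 255; 14.8 -38.3 0 0 255; 0 0 0 0 255"

```text
time_s: 2.77
tool_pos: [0.4923, 0.1581, 0.3827]
tool_rot: [-179.7, -0.1, 25.4]
force: [-0.6, 0.7, 0.4]
grip_width: 0.0006
grasp_force: 0.0
```

Request:
arm_command:
  series: "0 10 36 0 255; 0 0 36 0 255; 0 0 36 0 255; 0 0 36 0 255; 0 0 26 0 255; 0 0 0 0 255; 0 0 0 0 255"

```text
time_s: 3.35
tool_pos: [0.4986, 0.1381, 0.2118]
tool_rot: [-179.9, 0.2, 24.6]
force: [-0.3, 0.2, 0.2]
grip_width: 0.0005
grasp_force: 0.0
```

```bash
python3 - <<'E'
from h import *
o=telemetry.get_obs();print(o['tool_pos'],o['force'])
a=cams.read_camera("scene")[130:300,250:450];b=cams.read_camera("side")[170:340,160:360]
cv2.imwrite("pics/z1.png",np.hstack([cv2.resize(x,(400,340),interpolation=cv2.INTER_CUBIC) for x in (a,b)]))
E
```

```text
[0.49862621 0.13812264 0.21176398] [-0.31197152  0.21405725  0.20563497]
```

View pics/z1.png

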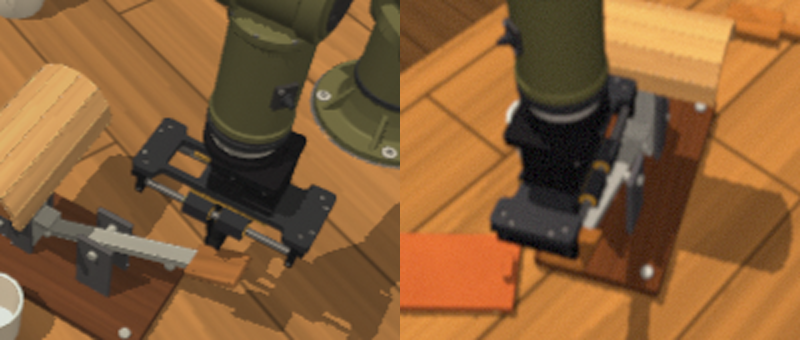

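The gripper hangs over the lever line, with the paddle near (220,268) in the left crop, slightly further out than the fingers. I'll shift about 15 mm outward and start pressing.

Request:
arm_command:
  series: "0 -15 15 0 255; 0 0 14 0 255; 0 0 0 0 255; 0 0 0 0 255; 0 0 0 0 255"

```text
time_s: 3.87
tool_pos: [0.4944, 0.152, 0.1853]
tool_rot: [179.9, -0.1, 24.5]
force: [-0.1, 0.1, -0.3]
grip_width: 0.0007
grasp_force: 0.0
```

Request:
arm_command:
  series: "0 0 1 0 255; 0 0 1 0 255; 0 0 0 0 255; 0 0 0 0 255"

```text
time_s: 4.2
tool_pos: [0.4942, 0.1525, 0.183]
tool_rot: [180.0, -0.1, 24.5]
force: [0.0, 0.3, 5.9]
grip_width: 0.0006
grasp_force: 2.3
```

Request:
arm_command:
  series: "0 0 1 0 255; 0 0 1 0 255; 0 0 0 0 255; 0 0 0 0 255"

```text
time_s: 4.53
tool_pos: [0.494, 0.1531, 0.1816]
tool_rot: [180.0, -0.1, 24.6]
force: [-2.4, 1.0, 8.4]
grip_width: 0.0003
grasp_force: 3.9
```

Request:
arm_command:
  series: "0 0 1 0 255; 0 0 1 0 255; 0 0 0 0 255; 0 0 0 0 255"

```text
time_s: 4.87
tool_pos: [0.4939, 0.1535, 0.1805]
tool_rot: [180.0, -0.1, 24.6]
force: [-5.0, 0.3, 15.0]
grip_width: 0.0003
grasp_force: 6.1
```

Request:
arm_command:
  series: "0 0 1 0 255; 0 0 1 0 255; 0 0 0 0 255; 0 0 0 0 255"

```text
time_s: 5.2
tool_pos: [0.4937, 0.1542, 0.1788]
tool_rot: [-180.0, -0.1, 24.6]
force: [-6.0, 0.3, 15.9]
grip_width: 0.0006
grasp_force: 6.9
```

Request:
arm_command:
  series: "0 0 1 0 255; 0 0 1 0 255; 0 0 0 0 255; 0 0 0 0 255"

```text
time_s: 5.53
tool_pos: [0.4936, 0.1547, 0.1769]
tool_rot: [-179.9, -0.2, 24.6]
force: [-5.5, 2.6, 16.0]
grip_width: 0.0002
grasp_force: 6.8
```

Request:
arm_command:
  series: "0 0 1 0 255; 0 0 1 0 255; 0 0 0 0 255; 0 0 0 0 255"

```text
time_s: 5.87
tool_pos: [0.4937, 0.1551, 0.1752]
tool_rot: [-179.9, -0.2, 24.7]
force: [-7.1, 2.5, 18.4]
grip_width: 0.0004
grasp_force: 7.5
```

Request:
arm_command:
  series: "0 0 1 0 255; 0 0 1 0 255; 0 0 0 0 255; 0 0 0 0 255"

```text
time_s: 6.2
tool_pos: [0.4939, 0.1553, 0.1733]
tool_rot: [-179.9, -0.2, 24.7]
force: [-5.7, 2.8, 17.9]
grip_width: 0.0005
grasp_force: 7.6
```

Request:
arm_command:
  series: "0 0 1 0 255; 0 0 1 0 255; 0 0 0 0 255; 0 0 0 0 255"

```text
time_s: 6.53
tool_pos: [0.494, 0.1556, 0.1714]
tool_rot: [-179.9, -0.3, 24.7]
force: [-6.0, 3.7, 18.1]
grip_width: 0.0004
grasp_force: 7.4
```

Request:
arm_command:
  series: "0 0 1 0 255; 0 0 1 0 255; 0 0 0 0 255; 0 0 0 0 255"

```text
time_s: 6.87
tool_pos: [0.4947, 0.1545, 0.1683]
tool_rot: [-180.0, -0.3, 24.6]
force: [-0.8, 1.6, 9.3]
grip_width: 0.0005
grasp_force: 3.8
```

Request:
arm_command:
  series: "0 0 1 0 255; 0 0 1 0 255; 0 0 0 0 255; 0 0 0 0 255"

```text
time_s: 7.2
tool_pos: [0.4947, 0.1545, 0.166]
tool_rot: [-179.9, -0.3, 24.6]
force: [-0.8, 3.1, 8.8]
grip_width: 0.0007
grasp_force: 3.6
```

Request:
arm_command:
  series: "0 0 1 0 255; 0 0 1 0 255; 0 0 0 0 255; 0 0 0 0 255"

```text
time_s: 7.53
tool_pos: [0.4945, 0.1533, 0.1629]
tool_rot: [-180.0, -0.2, 24.6]
force: [-0.3, 1.8, 6.8]
grip_width: 0.0004
grasp_force: 2.5
```

Click 1 came at z≈0.170, where the force dropped from 18 N to 9 N.

Request:
arm_command:
  series: "0 0 1 0 255; 0 0 1 0 255; 0 0 0 0 255; 0 0 0 0 255"

```text
time_s: 7.87
tool_pos: [0.4944, 0.1536, 0.1615]
tool_rot: [-180.0, -0.2, 24.6]
force: [-1.3, 3.8, 9.7]
grip_width: 0.0003
grasp_force: 4.1
```

Request:
arm_command:
  series: "0 0 1 0 255; 0 0 1 0 255; 0 0 0 0 255; 0 0 0 0 255"

```text
time_s: 8.2
tool_pos: [0.4943, 0.154, 0.1603]
tool_rot: [-180.0, -0.2, 24.6]
force: [-3.6, 2.1, 13.9]
grip_width: 0.0006
grasp_force: 6.3
```

Request:
arm_command:
  series: "0 0 1 0 255; 0 0 1 0 255; 0 0 0 0 255; 0 0 0 0 255"

```text
time_s: 8.53
tool_pos: [0.4941, 0.1546, 0.1584]
tool_rot: [-179.9, -0.2, 24.6]
force: [-3.3, 3.0, 14.5]
grip_width: 0.0003
grasp_force: 6.6
```

Request:
arm_command:
  series: "0 0 1 0 255; 0 0 1 0 255; 0 0 0 0 255; 0 0 0 0 255"

```text
time_s: 8.87
tool_pos: [0.4939, 0.1551, 0.1565]
tool_rot: [-179.9, -0.2, 24.6]
force: [-4.4, 4.0, 16.4]
grip_width: 0.0007
grasp_force: 7.0
```

Request:
arm_command:
  series: "0 0 1 0 255; 0 0 1 0 255; 0 0 0 0 255; 0 0 0 0 255"

```text
time_s: 9.2
tool_pos: [0.4937, 0.1556, 0.1546]
tool_rot: [-179.9, -0.2, 24.7]
force: [-4.7, 4.0, 15.9]
grip_width: 0.0006
grasp_force: 7.2
```

Request:
arm_command:
  series: "0 0 1 0 255; 0 0 1 0 255; 0 0 0 0 255; 0 0 0 0 255"

```text
time_s: 9.53
tool_pos: [0.4935, 0.1561, 0.1528]
tool_rot: [-179.8, -0.2, 24.7]
force: [-6.2, 5.0, 18.1]
grip_width: 0.0001
grasp_force: 7.8
```

Request:
arm_command:
  series: "0 0 1 0 255; 0 0 1 0 255; 0 0 0 0 255; 0 0 0 0 255"

```text
time_s: 9.87
tool_pos: [0.4941, 0.1546, 0.1495]
tool_rot: [-179.9, -0.2, 24.6]
force: [-1.3, 3.1, 7.2]
grip_width: 0.0003
grasp_force: 3.5
```

Request:
arm_command:
  series: "0 0 1 0 255; 0 0 1 0 255; 0 0 0 0 255; 0 0 0 0 255"

```text
time_s: 10.2
tool_pos: [0.4942, 0.1541, 0.1471]
tool_rot: [-179.9, -0.2, 24.6]
force: [0.2, 2.9, 6.6]
grip_width: -0.0
grasp_force: 2.9
```

Click 2 came at z≈0.151.

Request:
arm_command:
  series: "0 0 1 0 255; 0 0 1 0 255; 0 0 0 0 255; 0 0 0 0 255"

```text
time_s: 10.53
tool_pos: [0.494, 0.1532, 0.1444]
tool_rot: [-180.0, -0.1, 24.6]
force: [-0.3, 1.7, 4.8]
grip_width: 0.0005
grasp_force: 2.2
```

Request:
arm_command:
  series: "0 0 1 0 255; 0 0 1 0 255; 0 0 0 0 255; 0 0 0 0 255"

```text
time_s: 10.87
tool_pos: [0.4939, 0.1534, 0.1424]
tool_rot: [-180.0, -0.1, 24.6]
force: [0.7, 2.7, 5.0]
grip_width: 0.0005
grasp_force: 2.3
```

Request:
arm_command:
  series: "0 0 1 0 255; 0 0 1 0 255; 0 0 0 0 255; 0 0 0 0 255"

```text
time_s: 11.2
tool_pos: [0.4939, 0.1536, 0.1412]
tool_rot: [-180.0, -0.1, 24.6]
force: [-2.8, 2.0, 9.5]
grip_width: 0.0008
grasp_force: 5.0
```

Request:
arm_command:
  series: "0 0 1 0 255; 0 0 1 0 255; 0 0 0 0 255; 0 0 0 0 255"

```text
time_s: 11.53
tool_pos: [0.4938, 0.1539, 0.1397]
tool_rot: [-180.0, -0.1, 24.6]
force: [-3.6, 2.3, 13.6]
grip_width: 0.0001
grasp_force: 6.6
```

Request:
arm_command:
  series: "0 0 1 0 255; 0 0 1 0 255; 0 0 0 0 255; 0 0 0 0 255"

```text
time_s: 11.87
tool_pos: [0.4936, 0.1543, 0.1378]
tool_rot: [-179.9, -0.1, 24.6]
force: [-4.7, 3.7, 15.5]
grip_width: 0.0003
grasp_force: 6.8
```

Request:
arm_command:
  series: "0 0 1 0 255; 0 0 1 0 255; 0 0 0 0 255; 0 0 0 0 255"

```text
time_s: 12.2
tool_pos: [0.4935, 0.1546, 0.1359]
tool_rot: [-179.9, -0.1, 24.6]
force: [-5.4, 3.0, 14.9]
grip_width: 0.0003
grasp_force: 7.3
```

Request:
arm_command:
  series: "0 0 1 0 255; 0 0 1 0 255; 0 0 0 0 255; 0 0 0 0 255"

```text
time_s: 12.53
tool_pos: [0.4934, 0.155, 0.134]
tool_rot: [-179.9, -0.1, 24.6]
force: [-5.8, 4.3, 16.2]
grip_width: 0.0005
grasp_force: 7.5
```

Request:
arm_command:
  series: "0 0 1 0 255; 0 0 1 0 255; 0 0 0 0 255; 0 0 0 0 255"

```text
time_s: 12.87
tool_pos: [0.4932, 0.1553, 0.1321]
tool_rot: [-179.9, -0.1, 24.7]
force: [-5.5, 4.4, 17.2]
grip_width: 0.0008
grasp_force: 8.0
```

Request:
arm_command:
  series: "0 0 1 0 255; 0 0 1 0 255; 0 0 0 0 255; 0 0 0 0 255"

```text
time_s: 13.2
tool_pos: [0.4935, 0.154, 0.1285]
tool_rot: [-179.9, -0.1, 24.6]
force: [-0.9, 4.0, 5.9]
grip_width: 0.0006
grasp_force: 2.6
```

Request:
arm_command:
  series: "0 0 1 0 255; 0 0 1 0 255; 0 0 0 0 255; 0 0 0 0 255"

```text
time_s: 13.53
tool_pos: [0.4936, 0.1527, 0.1258]
tool_rot: [-180.0, -0.1, 24.6]
force: [0.6, 2.9, 4.3]
grip_width: 0.0002
grasp_force: 2.3
```

Click 3 came at z≈0.130. I'll press a little further to seat the pawl, then release slowly.

Request:
arm_command:
  series: "0 0 1 0 255; 0 0 0 0 255; 0 0 0 0 255"

```text
time_s: 13.78
tool_pos: [0.4936, 0.1528, 0.1251]
tool_rot: [-180.0, -0.1, 24.6]
force: [-0.6, 3.1, 6.1]
grip_width: 0.0005
grasp_force: 3.2
```

Request:
arm_command:
  series: "0 0 -1 0 255; 0 0 -1 0 255; 0 0 -1 0 255; 0 0 -1 0 255; 0 0 -1 0 255; 0 0 -1 0 255; 0 0 -2 0 255; 0 0 -2 0 255; 0 0 0 0 255; 0 0 0 0 255"

```text
time_s: 14.62
tool_pos: [0.4933, 0.1521, 0.1346]
tool_rot: [180.0, -0.0, 24.6]
force: [-0.3, -0.4, -0.3]
grip_width: 0.0005
grasp_force: 0.0
```

Request:
arm_command:
  series: "0 0 -20 0 255; 0 -10 -35 0 255; 0 -20 -35 0 255; 0 -20 -35 0 255; 0 0 -35 0 255; 0 0 0 0 255; 0 0 0 0 255; 0 0 0 0 255; 0 0 0 0 255"

```text
time_s: 15.37
tool_pos: [0.4719, 0.1968, 0.2929]
tool_rot: [-180.0, 0.2, 24.5]
force: [-0.4, -0.1, 0.2]
grip_width: 0.0002
grasp_force: 0.0
```

```bash
python3 - <<'E'
from h import *
o=telemetry.get_obs();print(o['tool_pos'],o['force'])
im=cams.read_camera("side");cv2.imwrite("pics/side1.png",im)
a=cv2.imread("pics/side0.png")[140:310,190:390]
cv2.imwrite("pics/z2.png",np.hstack([cv2.resize(x,(400,340),interpolation=cv2.INTER_CUBIC) for x in (a,im[140:310,190:390])]))
E
```

```text
[0.47188931 0.19682796 0.29291633] [-0.37314178 -0.08798249  0.21386141]
```

View pics/z2.png

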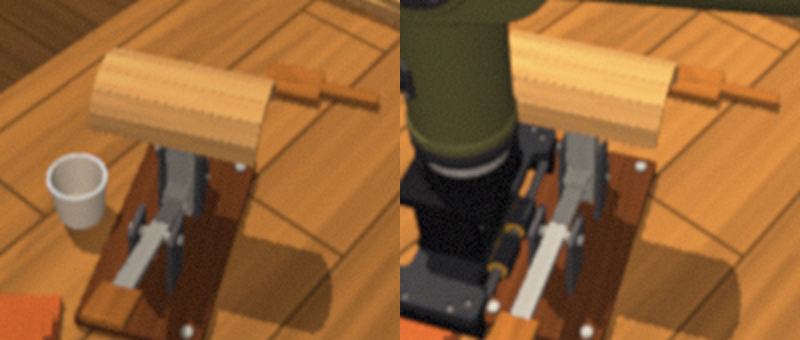

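The former's right end has moved up about 8–10 px in the full image, from (275,82) to (276,62) in the doubled crop. That fits a rise of roughly 25 mm. The paddle stays down, and the bat hasn't moved. The tool is clear of everything.

```bash
python3 -c "
from cell import env
print(env.sign_off())"
```

```text
the job is handed in; nothing more can be done
None
```

I raised the former by three clicks, felt at tool heights of about 170, 151 and 130 mm, let go of the lever so the former rests on its pawl, backed the arm clear and handed the job in; the sign-off returned no verdict.

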